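# Strip a filter unit and stand its bottle on the balance

### The job

The dry filter unit has to come apart so that its empty bottle can be tared. Working from the top, one part at a time, lay the lid flat in the glass dish with its knob up, slip the funnel upright over the post of the drying stand, stand the filter head stopper-down in the beaker, and finally set the bottle gently, upright and wholly on the pan of the balance. Leave the dish, the beaker and the other things on the bench where they stand.

Things in the scene. Friction and masses are not known exactly. Their poses are not given: they have to be found in the camera images.
- lid: White plastic lid, loose, 30 g, the top of the stack: a disc 49 mm across and 5 mm thick with a round upright knob on its centre, 16 mm across and 26 mm tall (31 mm overall). It lies loosely in a 5 mm deep recess of the funnel's rim, its disc level with the rim. Origin: centre of the disc's underside; z up through the knob.
- funnel: Amber clear-plastic straight round funnel, loose, 80 to 130 g, under the lid: outside 59 mm across at rim and foot, 72 mm tall, open right through with a bore 45 mm across (recess for the lid at the top 52 mm across, 5 mm deep). Its foot stands loosely on the filter head, the head's 4 mm high screen inside the bore; it lifts straight off. Origin: centre of the foot's underside; z up.
- filter_head: White plastic filter head, loose, 90 g, under the funnel: round flange 66 wide, 12 thick; on it a raised screen 40 wide, 4 high; below it a grey stopper 28 long, 30 tapering to 26 wide, hanging loose in the bottle neck. A hose nipple 9 thick sticks out of the flange rim at mid-thickness to 48 from the axis. Origin: centre of the stopper's foot, 28 below the flange (mm); z up, x along the nipple.
- bottle: Clear glass laboratory bottle, loose, empty, 240 to 390 g, bottom of the stack, standing on the bench: body 86 mm across up to 112 mm, shoulder to 145 mm, then a straight round neck 45 mm across up to the mouth at 176 mm (a thin 48 mm bead at 160 mm is look only). Neck opening 39 mm, clear for 32 mm down; the head's flange rests on the mouth. Origin: centre of its underside; z up.
- dish: Low round clear-glass dish, standing by itself, open, empty, 100 mm across and 13 mm tall, wall 3 mm, floor 3 mm thick, loose on the bench (120 g). Place of the lid. Origin: centre of its underside; z up.
- drying_stand: Drying stand for the funnel: flat metal disc 96 mm across, 8 mm thick, with one white upright post 16 mm across on its centre, round-topped, reaching 66 mm above the bench. Fixed. Place of the funnel: over the post, its foot on the disc. Origin: centre of its underside; z up.
- beaker: Small clear-glass beaker, empty, 50 mm across, 70 mm tall, opening 44 mm across, loose on the bench (120 g). Place of the filter head: stopper inside, flange resting on the rim (the stopper's foot is then 42 mm above the bench). Origin: centre of its underside; z up.
- balance: Grey top-pan balance, fixed, 220 mm deep (x), 160 mm wide (y), housing 46 mm high, dark display panel on the robot's side, round steel pan 120 mm across, its top 58 mm above the bench; the pan does not sink. Place of the bottle. Origin: on the bench straight below the pan's centre; the housing reaches from 140 mm towards its own -x (display end) to 80 mm towards +x.
- loose_cap: Bystander: blue plastic screw cap, 52 mm across, 25 mm tall, loose on the bench; to be left alone. Origin: centre of its underside.
- capped_bottle: Bystander: smaller clear bottle with a blue cap, 69 mm across, 143 mm tall, loose on the bench; to be left alone. Origin: centre of its underside.
Not all that is in view belongs to the job. Leave any purple or red look-alike of the filter_head alone. Several things look just like the dish: the one meant starts farthest to the robot's left.

How it is judged:
On the way, in this order (a step that is already met when the one before it is completed fails the run):
1. the lid lies flat in the dish, knob up, released, while the funnel still stands on the unit (horizontal distance between lid and dish below 0.03 m and z of lid in the frame of dish between -0.001 and 0.007 m and angle between each of lid, funnel's own z axis and vertical below 0.1 rad and contact force between the fingers and lid below 0.05 N and linear speed of lid below 0.02 m/s and horizontal distance between funnel and filter_head below 0.008 m and z of funnel in the frame of filter_head between 0.036 and 0.044 m), for 0.2 s.
2. the funnel stands over the post of the drying stand, released, while the head still sits on the bottle (horizontal distance between funnel and drying_stand below 0.018 m and z of funnel in the frame of drying_stand between 0.004 and 0.012 m and angle between each of funnel, filter_head's own z axis and vertical below 0.1 rad and contact force between the fingers and funnel below 0.05 N and linear speed of funnel below 0.02 m/s and horizontal distance between filter_head and bottle below 0.008 m and z of filter_head in the frame of bottle between 0.144 and 0.152 m), for 0.2 s.
3. the filter head stands stopper-down in the beaker, released (horizontal distance between filter_head and beaker below 0.012 m and z of filter_head in the frame of beaker between 0.038 and 0.046 m and angle between filter_head's own z axis and vertical below 0.1 rad and contact force between the fingers and filter_head below 0.05 N and linear speed of filter_head below 0.02 m/s), for 0.2 s.
4. the bottle stands on the pan of the balance, released (horizontal distance between bottle and balance below 0.02 m and z of bottle in the frame of balance between 0.054 and 0.062 m and angle between bottle's own z axis and vertical below 0.1 rad and contact force between the fingers and bottle below 0.05 N and linear speed of bottle below 0.02 m/s), for 0.2 s.
At the end, for the whole second after the job is handed in: Lid flat in the dish, knob up (within 30 mm of centre); funnel upright over the post, foot on the disc (18 mm); filter head stopper-down in the beaker, flange on the rim (12 mm); bottle upright on the pan (20 mm); heights within 4 mm, tilts under 0.1 rad; all released and at rest (all of step 3 and all of step 4 and horizontal distance between lid and dish below 0.03 m and z of lid in the frame of dish between -0.001 and 0.007 m and angle between each of lid, funnel's own z axis and vertical below 0.1 rad and horizontal distance between funnel and drying_stand below 0.018 m and z of funnel in the frame of drying_stand between 0.004 and 0.012 m and contact force between the fingers and lid below 0.05 N and linear speed of each of lid, funnel below 0.02 m/s and contact force between the fingers and funnel below 0.05 N); the robot touches nothing.
It fails at once if the loose cap or the capped bottle is shifted by more than 30 mm (distance of any of loose_cap, capped_bottle from where it was at the start of the episode above 0.03 m).
It fails at once if the dish or the beaker is shifted by more than 30 mm (distance of any of dish, beaker from where it was at the start of the episode above 0.03 m).
It fails at once if the bottle is let go above the pan and drops on it (free of the fingers, still over 3 mm above the pan, falling at over 0.3 m/s) (horizontal distance between bottle and balance below 0.06 m and z of bottle in the frame of balance between 0.061 and 0.088 m and linear speed of bottle above 0.3 m/s and contact force between the fingers and bottle below 0.05 N).
It fails at once if the bottle is tipped by more than 0.5 rad (angle between bottle's own z axis and vertical above 0.5 rad).
It also fails if it takes over 104 s, if anything falls off the work surface, if the arm or the gripper's body presses on something with over 40 N, if the wrist force passes 120 N, or if a joint passes its speed limit or range.

### The arm

A 6-joint arm with a two-finger parallel gripper is mounted at the origin on the work surface. World frame = base frame: x ahead of the robot, y to its left, z up, the work surface at z = 0. Lengths are in m, angles in rad, forces in N, time in s.
With the tool pointing down it reaches from about 0.375 to 0.975 m from the base axis. Payload 3.8 kg.
Tool frame: the origin (TCP) lies midway between the tips of the shut fingers; the grasp point (between the pads) lies 19 mm behind it; z points along the fingers, y is the line along which they close (so a half turn about z gives the same grasp; the last joint's range is limited). The gripper opens to 88 mm and grips with 3 to 60 N. Pads are 18 mm wide; open, the fingers measure 123 mm over their backs; the gripper's body (75 mm by 187 mm) begins 45 mm behind the grasp point.
Start: joints at [-1.313, 0.264, 1.604, -0, 1.274, -0.037], TCP at [0.196, -0.646, 0.205] pointing down, gripper open.
Joint ranges: [-2.63, 2.63], [-0.94, 2.18], [0.31, 2.57], [-1.31, 4.45], [0, 2.66], [-2.55, 2.55]. Speed limits (rad/s): [2.57, 2.57, 3.14, 3.14, 3.14, 3.14].

### API

Orientations are given as a rotation vector (axis times angle).
In Python, from cell import manip, inverse_kinematics, cams, order gives the robot as it stands. Calls block until the motion is done:
- manip.move_pose(position, orientation): joint-space move of the TCP to a pose.
- manip.move_linear(position, rate=0.15, rot=None): straight line of the TCP; rot=None keeps the orientation; rate is the mean speed in m/s.
- manip.set_joints(angles): joint-space move.
- manip.set_gripper(opening, force=None): finger opening in m; force is the grip in N (None keeps the last); returns when the fingers have stopped.
- manip.dwell(seconds).
- inverse_kinematics(position, orientation): joint angles nearest the present ones, or None.
- manip.state(): the state.
- cams.capture(name): name is "side" or "top" or "wrist"; returns a dict with "image" (420x560x3 uint8, blue, green, red), "z_map" (420x560 float32, m along the optical axis (not along the pixel's ray), 0 where there is no reading), "intrinsics" (3x3 intrinsics, pixels), "position" and "orientation" of the camera in the world; the wrist camera has in their place "T_tool_cam" (4x4, takes a point from camera to tool coordinates, whose origin is the TCP and whose axes are the flange's). Camera axes: x right, y down, z forward; pixel columns grow to the right and rows downward; lengths in m; the calibration is good to about 2 mm. A picture is of the moment at which its call begins: read the wrist's pose just before it.
A pose or a line that the arm cannot do raises manip.IKError and nothing moves.
- order.close_job(): hands the job in; it is judged then, once.
The state is a dict: "clock": time; "joint_pos": joint angles; "joint_velocities": joint speeds; "tau": joint torques, N m; "tool_pos": TCP position; "tcp_rot": TCP orientation; "contact_force": force on the tool from outside, world axes, zero at the start; "moment": the same for the moment, N m; "gripper_width": finger opening in m; "grasp_force": force on a finger pad.
Only numpy, scipy, OpenCV 4.12 (cv2) and the standard library are available. Lean on these libraries where they do the work, as an engineer would, in place of code of your own. Each camera call takes 0.05 s, during which the arm holds its last target. There are 200 camera calls.

## Working session

There is one attempt and no reset: what is moved stays moved. The work goes in short steps, each a Python script; the robot and the scene stay as the last script left them, time stands still between calls to the robot, and variables do not carry over. Pictures are saved under pics/ and viewed, at most 17 in all, crops included, and the job is handed in when it is done.

```bash
ls; mkdir -p pics; python3 - <<'E'
from cell import manip,cams
import cv2,numpy as np
for n in ["top","side"]:
    c=cams.capture(n); cv2.imwrite(f"pics/{n}0.png",c["image"]); np.savez(f"{n}0.npz",**c)
    print(n,c["intrinsics"],c["position"],c["orientation"])
print(manip.state())
E
```

```text
pics
top [[513.31237307   0.         271.5264094 ]
 [  0.         513.31237307 206.21660609]
 [  0.           0.           1.        ]] [0.37348225 0.0016862  1.34500297] [-2.14241846  2.10222707 -0.18222814]
side [[395.25576136   0.         277.33489717]
 [  0.         395.25576136 212.1727344 ]
 [  0.           0.           1.        ]] [ 0.48328965 -0.70771103  0.62469809] [-2.14145349  0.12505158 -0.06815658]
{'clock': 0.1, 'joint_pos': array([-1.31292521e+00,  2.64665500e-01,  1.60524414e+00, -8.11633722e-06,
        1.27371407e+00, -3.69014897e-02]), 'joint_velocities': array([ 8.29810992e-05, -1.45977672e-03, -2.38936029e-03, -5.03429996e-04,
        9.80507999e-04,  9.89102155e-04]), 'tau': array([ 1.33433599e-05, -5.03622580e+01, -3.58070827e+01,  7.30645470e-02,
        2.33260298e-02, -7.03640580e-05]), 'tool_pos': array([ 0.19591297, -0.64518992,  0.20341727]), 'tcp_rot': array([-3.10553590e+00, -4.61060548e-01,  3.63650216e-04]), 'contact_force': array([ 0.22360946, -0.06634537, -0.13820037]), 'moment': array([-0.00546441, -0.01177751,  0.03447099]), 'grasp_force': 0.0, 'gripper_width': 0.08818536549143509}
```

View pics/top0.png

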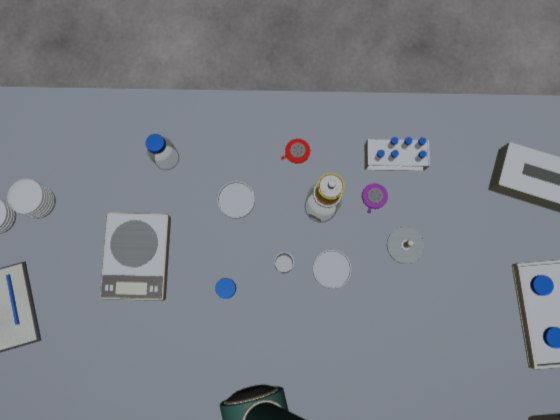

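View pics/side0.png

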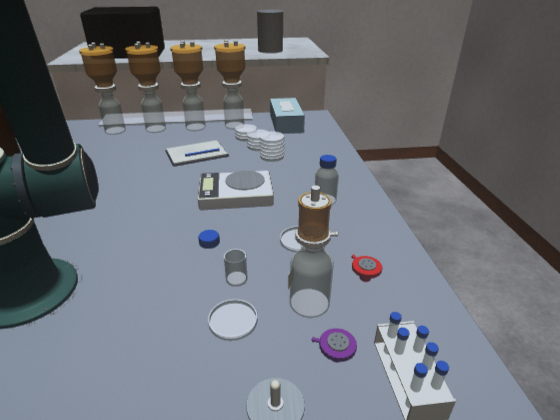

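Top view shows: balance pan ≈(134,243), left dish ≈(237,200) (the target, farthest left of the open single dishes), second dish (332,269), beaker (284,262), unit top ≈(331,186), stand (406,245), loose cap (226,288), capped bottle ≈(160,150). Side view confirms it: nipple at ≈(333,234), pointing towards +x; red and purple decoys at (367,266) and (337,343).

```bash
cat > h.py <<'E'
import numpy as np,cv2
from scipy.spatial.transform import Rotation as R
def world(c,u,v,z):
    "ray through pixel onto plane at height z"
    d=R.from_rotvec(c["orientation"]).as_matrix()@np.linalg.inv(c["intrinsics"])@[u,v,1.]
    p=np.asarray(c["position"]); return p+d*(z-p[2])/d[2]
def proj(c,P):
    q=c["intrinsics"]@R.from_rotvec(c["orientation"]).as_matrix().T@(np.asarray(P)-c["position"]); return q[:2]/q[2]
def down(yaw):
    "tool pointing down, closing line (tool y) at angle yaw from world x"
    s,k=np.sin(yaw),np.cos(yaw); y=np.array([k,s,0]); z=np.array([0,0,-1.])
    return R.from_matrix(np.c_[np.cross(y,z),y,z]).as_rotvec()
E
python3 - <<'E'
from h import *
c=dict(np.load("top0.npz")); im=c["image"]; g=cv2.cvtColor(im,cv2.COLOR_BGR2GRAY)
b=cv2.resize(im,None,fx=4,fy=4,interpolation=cv2.INTER_CUBIC); gb=cv2.medianBlur(cv2.resize(g,None,fx=4,fy=4,interpolation=cv2.INTER_CUBIC),5)
# name: (approx px, z of circle, diameter)
T=dict(dish=(237,200,.013,.100),dish2=(332,269,.013,.1),beaker=(284,262,.07,.05),stand=(406,245,.008,.096),pan=(134,243,.058,.12),lid=(331,186,.26,.059),cap=(226,288,.025,.052))
for n,(u,v,z,d) in T.items():
    r=4*513.3*d/2/(1.345-z); w=int(r*1.5)
    x0,y0=4*u-w,4*v-w
    h=cv2.HoughCircles(gb[y0:y0+2*w,x0:x0+2*w],cv2.HOUGH_GRADIENT,1,200,param1=80,param2=8,minRadius=int(r*.93),maxRadius=int(r*1.07))
    if h is None: print(n,None);continue
    X,Y,rr=h[0,0]; X+=x0;Y+=y0
    print(n,((X-1.5)/4).round(1),((Y-1.5)/4).round(1),"r",rr/4,r/4,world(c,(X-1.5)/4,(Y-1.5)/4,z).round(4))
    cv2.circle(b,(int(X),int(Y)),int(rr),(0,255,0),1); cv2.drawMarker(b,(int(X),int(Y)),(0,0,255),0,12,1)
cv2.imwrite("pics/c1.png",b[560:1160,800:1600]); cv2.imwrite("pics/c2.png",cv2.resize(b[760:1260,340:960],None,fx=.6,fy=.6))
s=dict(np.load("side0.npz")); cv2.imwrite("pics/c3.png",cv2.resize(s["image"][180:320,210:380],None,fx=4,fy=4,interpolation=cv2.INTER_CUBIC))
E
```

```text
dish 236.5 200.5 r 17.9 19.268018018018015 [0.6305 0.1098 0.013 ]
dish2 331.0 269.2 r 18.15 19.268018018018015 [ 0.4545 -0.1397  0.013 ]
beaker 283.5 262.0 r 9.3375 10.064705882352941 [ 0.4666 -0.0162  0.07  ]
stand 405.5 244.2 r 18.125 18.428122662677634 [ 0.5233 -0.3343  0.008 ]
pan 133.0 243.8 r 23.125 23.930069930069926 [0.5061 0.3636 0.058 ]
lid 327.5 192.2 r 14.325 13.956082949308755 [ 0.6045 -0.1061  0.26  ]
cap 225.0 288.0 r 10.6 10.110454545454544 [0.4012 0.1308 0.025 ]
```

View pics/c1.png

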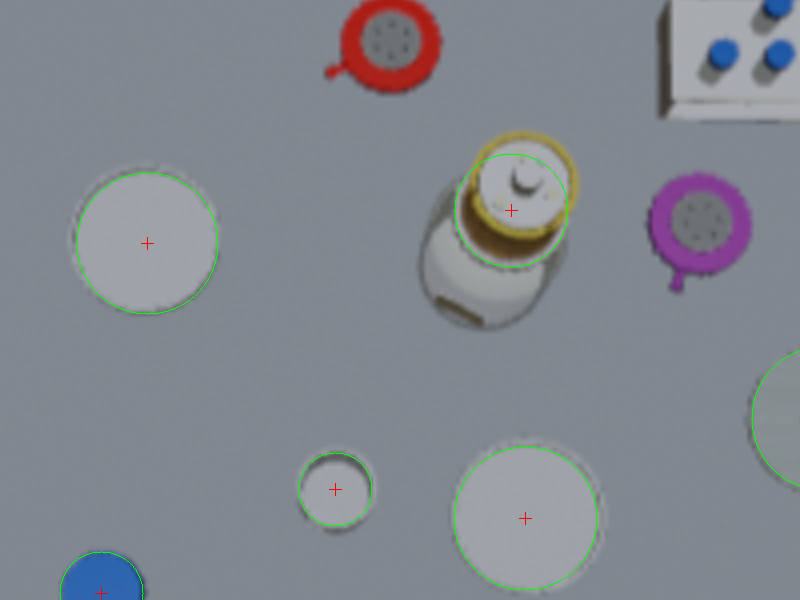

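View pics/c3.png

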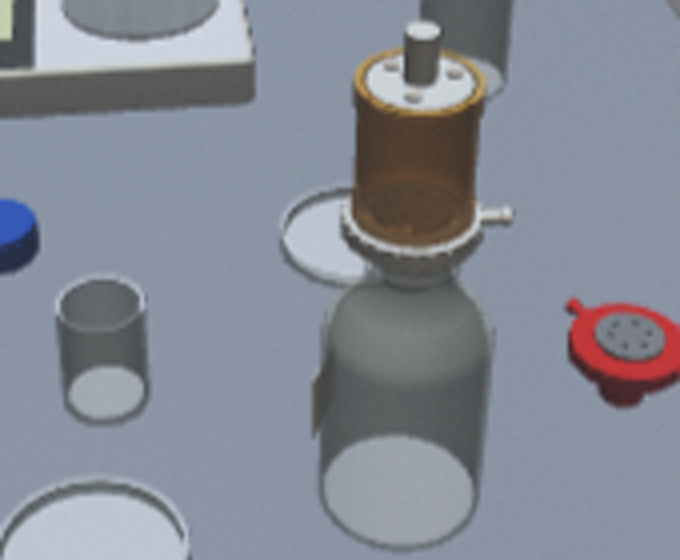

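Crop c1: unit rim centre ≈(525,185) (full image (331.2,186.2)); bottle base circle ≈(484,258); dish and beaker circles good, beaker approximate. Crop c3: nipple tip at (508,213), head centre (418,215), pointing to the image's right.

```bash
python3 - <<'E'
from h import *
c=dict(np.load("top0.npz")); s=dict(np.load("side0.npz"))
hsv=cv2.cvtColor(c["image"],cv2.COLOR_BGR2HSV)
w=lambda u,v,z:world(c,u,v,z).round(4)
print("rim",w(331.2,186.2,.26),"base",w(321,204.5,0),"dish",w(236.5,200.5,.003))
print("knobtop top",w((800+524)/4,(560+175)/4,.286),"side",world(s,210+422/4,180+31/4,.286).round(4))
print("side rim",world(s,210+420/4,180+83/4,.26).round(4),"side base",world(s,210+400/4,180+492/4,0).round(4))
print("nipple",world(s,210+508/4,180+213/4,.182).round(4))
print("beaker side rim",world(s,210+102/4,180+309/4,.07).round(4),"base",world(s,210+107/4,180+395/4,0).round(4))
print("cappedbottle", w(166,158,0), "pan side",world(s,244,181,.058).round(4),"stand side disc",world(s,275,404,.008).round(4))
print("dish side floor", world(s,299,239,.013).round(4))
from cell import inverse_kinematics as ik
for p in [(.603,-.121,.263),(.603,-.121,.45),(.63,.11,.2),(.523,-.334,.3),(.467,-.016,.057),(.467,-.016,.3),(.506,.364,.32)]:
    print(p,[ (y, None if (q:=ik(np.array(p),down(np.radians(y)))) is None else q.round(2)) for y in (90,)])
E
```

```text
rim [ 0.6181 -0.1141  0.26  ] base [ 0.6263 -0.1147  0.    ] dish [0.6324 0.1106 0.003 ]
knobtop top [ 0.6175 -0.1109  0.286 ] side [ 0.6197 -0.1166  0.286 ]
side rim [ 0.62   -0.1176  0.26  ] side base [ 0.6237 -0.1126  0.    ]
nipple [ 0.6675 -0.1138  0.182 ]
beaker side rim [ 0.4707 -0.0255  0.07  ] base [ 0.4698 -0.0179  0.    ]
cappedbottle [0.747  0.3061 0.    ] pan side [0.5059 0.347  0.058 ] stand side disc [ 0.5231 -0.3356  0.008 ]
dish side floor [0.6342 0.0996 0.013 ]
(0.603, -0.121, 0.263) [(90, array([-0.24,  0.12,  1.67,  0.  ,  1.35, -1.81]))]
(0.603, -0.121, 0.45) [(90, array([-0.24,  0.1 ,  1.36,  0.  ,  1.69, -1.81]))]
(0.63, 0.11, 0.2) [(90, array([ 0.13,  0.2 ,  1.69, -0.  ,  1.25, -1.44]))]
(0.523, -0.334, 0.3) [(90, array([-0.61,  0.12,  1.6 ,  0.  ,  1.42, -2.18]))]
(0.467, -0.016, 0.057) [(90, array([-0.09,  0.02,  2.18, -0.  ,  0.95, -1.66]))]
(0.467, -0.016, 0.3) [(90, array([-0.09, -0.18,  1.9 ,  0.  ,  1.43, -1.66]))]
(0.506, 0.364, 0.32) [(90, array([ 0.58,  0.12,  1.57, -0.  ,  1.46, -0.99]))]
```

```bash
cat >> h.py <<'E'
def wrist(cams,manip):
    st=manip.state(); c=cams.capture("wrist"); T=c["T_tool_cam"]
    Rt=R.from_rotvec(st["tcp_rot"]).as_matrix()
    c["position"]=st["tool_pos"]+Rt@T[:3,3]; c["orientation"]=R.from_matrix(Rt@T[:3,:3]).as_rotvec()
    return c
E
python3 - <<'E'
from h import *
from cell import manip,cams
t=manip.state()["clock"]
manip.move_pose([.48,-.02,.42],down(np.pi/2)); c=wrist(cams,manip); cv2.imwrite("pics/w1.png",c["image"]); np.savez("w1.npz",**c)
manip.move_pose([.62,-.115,.42],down(np.pi/2)); c=wrist(cams,manip); cv2.imwrite("pics/w2.png",c["image"]); np.savez("w2.npz",**c)
print(manip.state()["clock"],c["T_tool_cam"].round(3),c["position"],manip.state()["tool_pos"])
E
```

```text
3.4667 [[ 0.    -0.96  -0.278  0.072]
 [ 1.     0.    -0.     0.001]
 [ 0.    -0.278  0.96  -0.18 ]
 [ 0.     0.     0.     1.   ]] [ 0.5476294  -0.11433205  0.59961699] [ 0.61919706 -0.11438906  0.42041325]
```

View pics/w1.png

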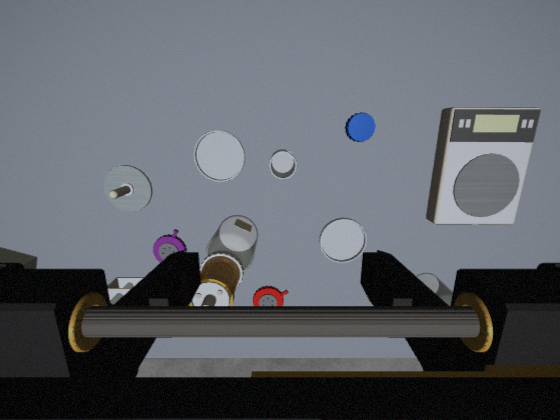

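View pics/w2.png

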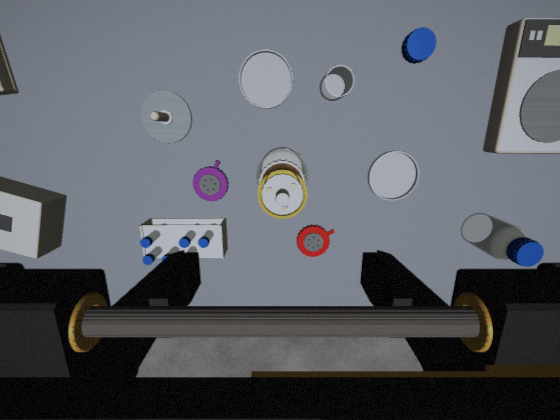

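w1: beaker rim ≈(283,163), dish (343,240), stand disc (128,188), pan (487,185). w2: rim of unit ≈(282.5,193), knob top ≈(282,201), dish ≈(393,175).

```bash
python3 - <<'E'
from h import *
a=dict(np.load("w1.npz")); b=dict(np.load("w2.npz"))
def hc(c,n,u,v,z,d,frac=.08):
    P=world(c,u,v,z); dep=np.linalg.norm(P-c["position"]); r=4*c["intrinsics"][0,0]*d/2/dep
    g=cv2.medianBlur(cv2.resize(cv2.cvtColor(c["image"],cv2.COLOR_BGR2GRAY),None,fx=4,fy=4,interpolation=cv2.INTER_CUBIC),5)
    w=int(r*1.5);x0,y0=int(4*u-w),int(4*v-w)
    h=cv2.HoughCircles(g[max(y0,0):y0+2*w,max(x0,0):x0+2*w],cv2.HOUGH_GRADIENT,1,300,param1=80,param2=8,minRadius=int(r*(1-frac)),maxRadius=int(r*(1+frac)))
    if h is None: print(n,None,P);return
    X,Y,rr=h[0,0]; u2,v2=(X+max(x0,0)-1.5)/4,(Y+max(y0,0)-1.5)/4
    print(n,u2.round(1),v2.round(1),(rr/r).round(3),world(c,u2,v2,z).round(4), "init",P.round(4))
hc(a,"beaker",283,163,.07,.05);hc(a,"dish",343,240,.013,.1);hc(a,"stand",128,188,.008,.096);hc(a,"pan",487,185,.058,.12)
hc(b,"rim",282.5,193,.26,.059);hc(b,"dish",393,175,.013,.1);hc(b,"stand",166.5,116,.008,.096);print("knob",world(b,282,201,.286).round(4))
E
```

```text
beaker 283.5 164.0 0.978 [ 0.4653 -0.0142  0.07  ] init [ 0.4635 -0.0151  0.07  ]
dish 343.0 238.8 0.953 [0.6288 0.1131 0.013 ] init [0.6317 0.1132 0.013 ]
stand 130.8 189.5 1.007 [ 0.5233 -0.3254  0.008 ] init [ 0.5202 -0.3305  0.008 ]
pan 492.8 179.5 1.006 [0.4953 0.3731 0.058 ] init [0.5056 0.3644 0.058 ]
rim 282.5 192.5 0.928 [ 0.6172 -0.1115  0.26  ] init [ 0.6178 -0.1115  0.26  ]
dish 393.2 175.0 1.06 [0.6324 0.1116 0.013 ] init [0.6324 0.1111 0.013 ]
stand 169.0 120.2 1.016 [ 0.528  -0.3269  0.008 ] init [ 0.5203 -0.3308  0.008 ]
knob [ 0.6213 -0.1122  0.286 ]
```

```bash
cat >> h.py <<'E'
UNIT=np.array([.6193,-.1135]); DISH=np.array([.632,.110]); STAND=np.array([.522,-.333]); BEAK=np.array([.466,-.016]); PAN=np.array([.506,.364])
E
python3 - <<'E'
from h import *
from cell import manip,cams
D=down(np.pi/2)
manip.set_gripper(.05,15)
manip.move_pose([*UNIT,.30],D); manip.move_linear([*UNIT,.265],rate=.08)
manip.set_gripper(0,15); s=manip.state(); print("grip",s["gripper_width"],s["grasp_force"],s["tool_pos"],s["clock"])
manip.move_linear([*UNIT,.32],rate=.1); s=manip.state(); print(s["gripper_width"],s["grasp_force"])
manip.move_pose([*DISH,.10],D)
c=cams.capture("side"); cv2.imwrite("pics/s1.png",c["image"][150:330,200:400].repeat(3,0).repeat(3,1)); c=wrist(cams,manip); cv2.imwrite("pics/w3.png",c["image"])
print(manip.state()["clock"],manip.state()["tool_pos"])
E
```

```text
grip 0.0007174411830990857 0.0 [ 0.61928733 -0.11351159  0.26496043] 6.1333
0.0006431995638015502 0.0
8.1333 [0.63372462 0.10898015 0.1019993 ]
```

View pics/s1.png

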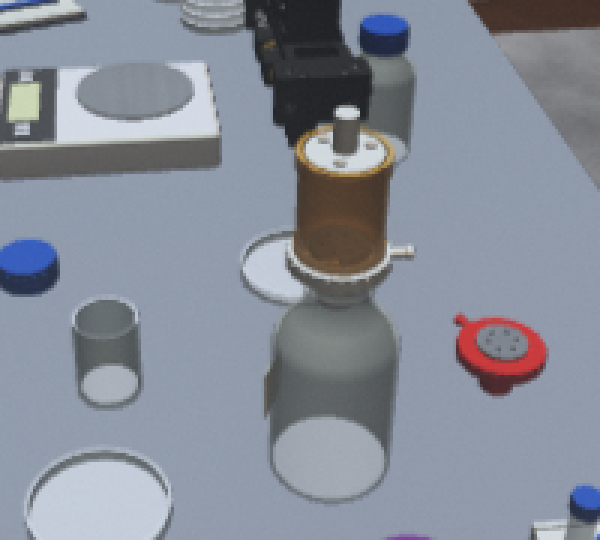

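s1 shows the lid still on the unit (knob ≈(347,125)) and the gripper empty behind it: the fingers missed the knob. Checking with the depth maps.

```bash
python3 - <<'E'
from h import *
def pt(c,u,v):
    z=float(c["z_map"][int(v),int(u)]); return c["position"]+R.from_rotvec(c["orientation"]).as_matrix()@(np.linalg.inv(c["intrinsics"])@[u,v,1.]*z)
s,t,w=[dict(np.load(f)) for f in ("side0.npz","top0.npz","w2.npz")]
for v in (186,188,190,193,196,199): print("side",v,pt(s,315,v).round(3))
for u,v in ((331,184),(331,186),(330,190),(326,187)): print("top",pt(t,u,v).round(3))
for u,v in ((282,199),(282,201),(282,204),(272,190)): print("wrist",pt(w,u,v).round(3))
E
```

```text
side 186 [ 0.62  -0.108  0.285]
side 188 [ 0.619 -0.117  0.286]
side 190 [ 0.618 -0.121  0.284]
side 193 [ 0.618 -0.122  0.279]
side 196 [ 0.619 -0.121  0.272]
side 199 [ 0.619 -0.121  0.266]
top [ 0.618 -0.111  0.282]
top [ 0.613 -0.111  0.284]
top [ 0.61  -0.112  0.258]
top [ 0.616 -0.103  0.261]
wrist [ 0.619 -0.112  0.286]
wrist [ 0.621 -0.112  0.286]
wrist [ 0.625 -0.112  0.286]
wrist [ 0.614 -0.124  0.262]
```

```bash
python3 - <<'E'
from h import *
from cell import manip,cams
D=down(np.pi/2)
manip.move_pose([*UNIT,.34],D); manip.set_gripper(.05)
manip.move_linear([*UNIT,.295],rate=.1)
c=wrist(cams,manip); cv2.imwrite("pics/w4.png",c["image"]); np.savez("w4.npz",**c)
c=cams.capture("side"); cv2.imwrite("pics/s2.png",c["image"][140:300,240:400].repeat(3,0).repeat(3,1))
im=np.hstack([cv2.resize(cv2.imread("pics/w4.png"),(480,360)),cv2.resize(cv2.imread("pics/s2.png")[60:420,60:380],(320,360))]); cv2.imwrite("pics/m1.png",im)
E
```

```text
(no output)
```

View pics/m1.png

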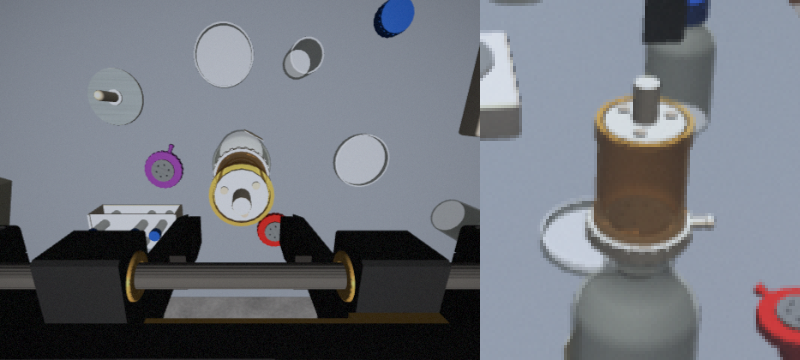

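The mosaic shows the knob's top at wrist (241,200), in front of the finger line (tips ≈(190,225),(290,225)), and in the side crop the fingertip sits at (663,40), above-right of the knob (646,82): the fingers are not where the TCP says. I'll measure the fingertips by depth.

```bash
python3 - <<'E'
from h import *
from cell import manip,cams
st=manip.state(); print(st["tool_pos"],R.from_rotvec(st["tcp_rot"]).as_matrix().round(3),st["joint_pos"].round(3),st["gripper_width"])
for n in ("side","top"):
    c=cams.capture(n); Z=c["z_map"]; v,u=np.nonzero(Z>0)
    P=(c["position"][:,None]+R.from_rotvec(c["orientation"]).as_matrix()@(np.linalg.inv(c["intrinsics"])@np.c_[u,v,np.ones(len(u))].T*Z[v,u])).T
    col=c["image"][v,u].max(1)
    m=(col<70)&(abs(P[:,0]-.63)<.08)&(abs(P[:,1]+.11)<.12)&(P[:,2]>.27)&(P[:,2]<.5)
    Q=P[m]; print(n,len(Q))
    if n=="side":
        for lo in np.arange(.27,.42,.01):
            q=Q[(Q[:,2]>=lo)&(Q[:,2]<lo+.01)]
            if len(q): print(lo.round(2),len(q),q[:,:2].min(0).round(3),q[:,:2].max(0).round(3))
    np.savez("x_"+n,**c)
c=dict(np.load("w4.npz")); print("TCP in wrist px",proj(c,st["tool_pos"]))
c=dict(np.load("x_side.npz")); print("TCP in side px",proj(c,st["tool_pos"]),"knob px",proj(c,[.6193,-.1135,.286]))
E
```

```text
[ 0.6197924  -0.11360002  0.2959749 ] [[-1.    -0.     0.001]
 [-0.     1.    -0.   ]
 [-0.001 -0.    -1.   ]] [-0.221  0.137  1.589  0.     1.415 -1.792] 0.04998604942925933
side 4733
0.32 2 [ 0.611 -0.088] [ 0.622 -0.083]
0.33 100 [ 0.609 -0.155] [ 0.63  -0.078]
0.34 90 [ 0.609 -0.156] [ 0.63  -0.079]
0.35 73 [ 0.609 -0.156] [ 0.629 -0.141]
0.36 79 [ 0.609 -0.157] [ 0.629 -0.151]
0.37 27 [ 0.609 -0.158] [ 0.629 -0.15 ]
0.39 197 [ 0.585 -0.202] [ 0.654 -0.027]
0.4 441 [ 0.585 -0.202] [ 0.654 -0.03 ]
0.41 440 [ 0.585 -0.207] [ 0.653 -0.03 ]
top 1159
TCP in wrist px [279.11005055 246.31586879]
TCP in side px [315.5132248  181.88576598] knob px [314.92712132 186.89105019]
```

The fingers really end about 33 mm higher than `tool_pos` says (x and y are right). Refining this offset from the depth points.

```bash
python3 - <<'E'
from h import *
c=dict(np.load("x_side.npz")); Z=c["z_map"]; v,u=np.nonzero(Z>0)
P=(c["position"][:,None]+R.from_rotvec(c["orientation"]).as_matrix()@(np.linalg.inv(c["intrinsics"])@np.c_[u,v,np.ones(len(u))].T*Z[v,u])).T
col=c["image"][v,u].max(1)
near=(col<70)&(abs(P[:,0]-.62)<.008)&(P[:,1]<-.13)&(P[:,1]>-.16)&(P[:,2]>.29)&(P[:,2]<.385)
far=(col<70)&(abs(P[:,0]-.62)<.008)&(P[:,1]>-.1)&(P[:,1]<-.06)&(P[:,2]>.29)&(P[:,2]<.385)
for n,m in(("near",near),("far",far)):print(n,np.c_[P[m],u[m],v[m]][np.argsort(P[m][:,2])][:8].round(3).tolist())
# line of tip edge row in image and ray onto the near-back plane
col_u=316; rows=np.nonzero((c["image"][:,col_u].max(1)<70)&(np.arange(420)<200))[0]; print("lowest dark row",rows.max())
d=R.from_rotvec(c["orientation"]).as_matrix()@np.linalg.inv(c["intrinsics"])@[col_u,rows.max()+.5,1]
for y in(-.156,-.139):print(y,(c["position"]+d*(y-c["position"][1])/d[1]).round(4))
E
```

```text
near [[0.624, -0.15, 0.332, 324.0, 173.0], [0.626, -0.151, 0.332, 325.0, 173.0], [0.621, -0.15, 0.332, 322.0, 173.0], [0.618, -0.15, 0.332, 320.0, 173.0], [0.616, -0.151, 0.332, 319.0, 173.0], [0.622, -0.152, 0.333, 323.0, 173.0], [0.614, -0.151, 0.333, 318.0, 173.0], [0.619, -0.152, 0.333, 321.0, 173.0]]
far [[0.622, -0.088, 0.329, 315.0, 158.0], [0.613, -0.087, 0.331, 310.0, 157.0], [0.615, -0.088, 0.332, 311.0, 157.0], [0.617, -0.088, 0.332, 312.0, 157.0], [0.62, -0.089, 0.332, 314.0, 157.0], [0.622, -0.09, 0.332, 315.0, 157.0], [0.618, -0.089, 0.332, 313.0, 157.0], [0.622, -0.089, 0.334, 315.0, 156.0]]
lowest dark row 173
-0.156 [ 0.61   -0.156   0.3346]
-0.139 [ 0.6139 -0.139   0.3257]
```

```bash
cat >> h.py <<'E'
def tipz(c,xy,zr):
    "height of lowest dark (gripper) points near xy in the side view"
    Z=c["z_map"]; v,u=np.nonzero(Z>0)
    P=(c["position"][:,None]+R.from_rotvec(c["orientation"]).as_matrix()@(np.linalg.inv(c["intrinsics"])@np.c_[u,v,np.ones(len(u))].T*Z[v,u])).T
    m=(c["image"][v,u].max(1)<70)&(abs(P[:,0]-xy[0])<.008)&(abs(P[:,1]-xy[1])<.07)&(P[:,2]>zr[0])&(P[:,2]<zr[1])
    return np.percentile(P[m][:,2],[1,5,10]).round(4)
E
python3 - <<'E'
from h import *
from cell import manip,cams
for w in (.016,.085,.05):
    manip.set_gripper(w); print(w,tipz(cams.capture("side"),UNIT,(.292,.385)),manip.state()["tool_pos"][2],manip.state()["clock"])
E
```

```text
0.016 [0.3299 0.3318 0.3339] 0.2949483515212032 11.7333
0.085 [0.3291 0.3316 0.3335] 0.2949960575480901 12.875
0.05 [0.3303 0.3323 0.3341] 0.29500327989439296 13.5917
```

```bash
cat >> h.py <<'E'
OFF=.0345   # real fingertips end this much above the reported TCP
def tip(xy,z): return [xy[0],xy[1],z-OFF]
def lower(manip,xy,z0,z1,step=.001,dF=1.5):
    "go down in steps until the tool feels an upward push"
    f0=manip.state()["contact_force"][2]
    z=z0
    while z>z1 and manip.state()["contact_force"][2]-f0<dF:
        z-=step; manip.move_linear(tip(xy,z),rate=.03)
    s=manip.state(); print("lowered to",round(z,4),"dF",(s["contact_force"][2]-f0).round(2)); return z
E
python3 - <<'E'
from h import *
from cell import manip,cams
D=down(np.pi/2)
manip.move_linear(tip(UNIT,.2655),rate=.06); print(manip.state()["contact_force"])
manip.set_gripper(0,15); s=manip.state(); print("grip",s["gripper_width"],s["grasp_force"],s["tool_pos"],s["contact_force"])
manip.move_linear(tip(UNIT,.33),rate=.1); s=manip.state(); print(s["gripper_width"],s["grasp_force"])
manip.move_pose(tip(DISH,.08),D)
c=cams.capture("side"); w=wrist(cams,manip)
cv2.imwrite("pics/m2.png",np.hstack([cv2.resize(w["image"],(480,360)),cv2.resize(c["image"][140:300,240:382],(320,360))])); np.savez("w5.npz",**w)
print(manip.state()["clock"],manip.state()["tool_pos"])
E
```

```text
[0.34307321 0.07828443 0.80715439]
grip 0.01523069569202607 14.99897986650467 [ 0.6193332  -0.113452    0.23105134] [-0.58972737  0.24414543 -0.09840849]
0.01536521008473502 14.999037953093648
17.5833 [0.63388869 0.10912863 0.04745599]
```

View pics/m2.png

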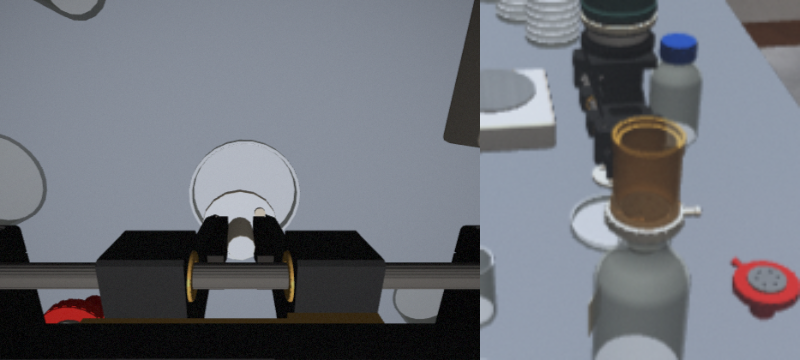

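m2: the lid is held upright by its knob (wrist (241,240)) above the dish (ring centre ≈(245,190)), with the funnel still on the unit. Lowering it.

```bash
python3 - <<'E'
from h import *
from cell import manip,cams
D=down(np.pi/2)
manip.move_linear(tip(DISH,.021),rate=.08)
lower(manip,DISH,.021,.0125)
manip.set_gripper(.034); manip.dwell(.2); manip.move_linear(tip(DISH,.09),rate=.12)
t=cams.capture("top"); s=cams.capture("side"); print(manip.state()["clock"],manip.state()["tool_pos"])
manip.move_pose(tip(UNIT,.36),D); w=wrist(cams,manip); np.savez("w6.npz",**w)
cv2.imwrite("pics/m3.png",np.hstack([cv2.resize(w["image"],(480,360)),cv2.resize(s["image"][140:300,240:382],(320,360))])); np.savez("w6.npz",**w)
E
```

```text
lowered to 0.013 dF 2.24
22.0333 [0.63088317 0.10983315 0.05413824]
```

View pics/m3.png

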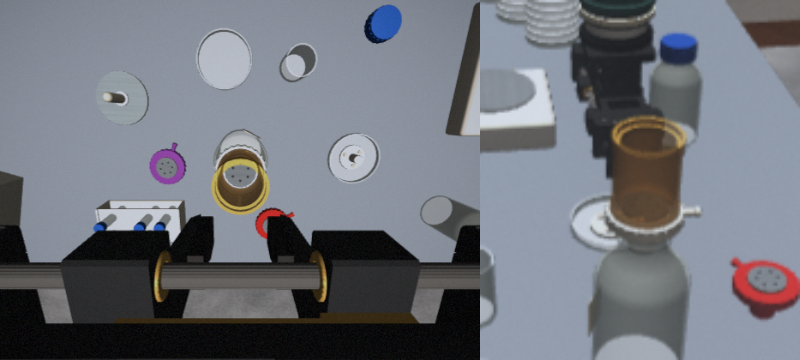

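m3: lid flat with knob up in the dish at wrist (353,157), funnel still on the unit at (240,187). Next the funnel.

```bash
python3 - <<'E'
from h import *
from cell import manip,cams
D=down(np.pi/2)
manip.set_gripper(.086,20); manip.move_linear(tip(UNIT,.222),rate=.12)
manip.set_gripper(.03,20); s=manip.state(); print("grip",s["gripper_width"],s["grasp_force"],s["tool_pos"],s["contact_force"])
manip.move_linear(tip(UNIT,.30),rate=.1); s=manip.state(); print(s["gripper_width"],s["grasp_force"])
manip.move_pose(tip(STAND,.17),D); manip.move_linear(tip(STAND,.12),rate=.1)
c=cams.capture("side"); w=wrist(cams,manip); np.savez("w7.npz",**w)
cv2.imwrite("pics/m4.png",np.hstack([cv2.resize(w["image"],(420,315)),cv2.resize(c["image"][200:420,180:433],(362,315))]))
print(manip.state()["clock"],manip.state()["tool_pos"])
E
```

```text
grip 0.05941265524270124 19.99994606133839 [ 0.61953171 -0.11325025  0.18790072] [-0.17718737  1.03361278  1.72792098]
0.05910017159700144 19.99916738690274
28.8417 [ 0.52276836 -0.33337794  0.08647612]
```

View pics/m4.png

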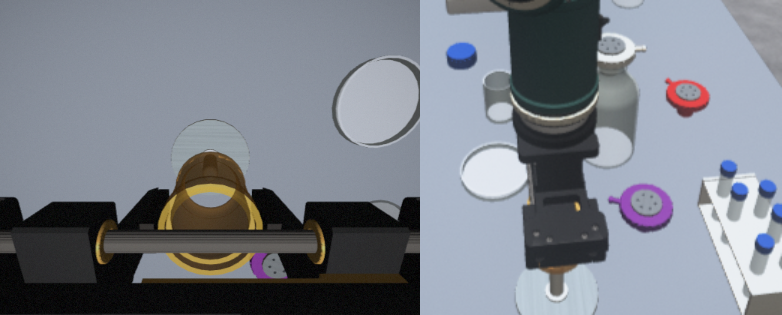

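m4: funnel held upright, centred over the stand (wrist (210,150)); the post shows below its foot. The head still sits on the bottle, its nipple pointing to +x.

```bash
python3 - <<'E'
from h import *
from cell import manip,cams
D=down(np.pi/2)
manip.move_linear(tip(STAND,.048),rate=.08)
lower(manip,STAND,.048,.040)
manip.set_gripper(.086); manip.dwell(.2); manip.move_linear(tip(STAND,.15),rate=.15)
manip.move_pose(tip(UNIT,.26),D); w=wrist(cams,manip); c=cams.capture("side"); np.savez("w8.npz",**w)
cv2.imwrite("pics/m5.png",np.hstack([cv2.resize(w["image"],(420,315)),cv2.resize(c["image"][200:420,180:433],(362,315))]))
print(manip.state()["clock"],manip.state()["tool_pos"])
E
```

```text
lowered to 0.042 dF 1.76
34.1583 [ 0.61819685 -0.11483908  0.22396945]
```

View pics/m5.png

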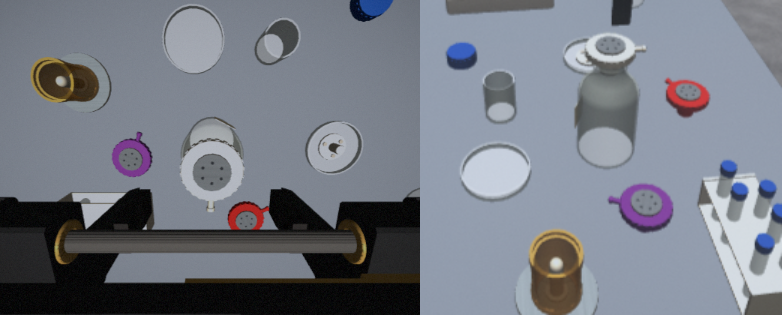

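m5: funnel upright over the post (side crop (556,265)); head on the bottle, screen at wrist (211,172), nipple (211,208) at +x; beaker rim ≈(282,36).

```bash
python3 - <<'E'
from h import *
from cell import manip,cams
D=down(np.pi/2)
c=dict(np.load("w8.npz")); print("head",world(c,281.3,229,.192).round(4),"beaker",world(c,376,48,.07).round(4))
manip.move_linear(tip(UNIT,.163),rate=.1)
manip.set_gripper(.04,25); s=manip.state(); print("grip",s["gripper_width"],s["grasp_force"],s["tool_pos"],s["contact_force"])
manip.move_linear(tip(UNIT,.25),rate=.1); s=manip.state(); print(s["gripper_width"],s["grasp_force"])
manip.move_pose(tip(BEAK,.19),D); manip.move_linear(tip(BEAK,.12),rate=.1)
s=cams.capture("side"); w=wrist(cams,manip); np.savez("w9.npz",**w); np.savez("s9.npz",**s)
cv2.imwrite("pics/m6.png",np.hstack([cv2.resize(w["image"],(420,315)),cv2.resize(s["image"][190:310,180:318],(362,315))]))
print(manip.state()["clock"],manip.state()["tool_pos"])
E
```

```text
head [ 0.6183 -0.1128  0.192 ] beaker [ 0.4656 -0.0165  0.07  ]
grip 0.06476084292324166 24.99863225966692 [ 0.61971711 -0.11328691  0.12912725] [0.03829488 1.87663726 1.7684575 ]
0.06468610193619842 25.000439174473286
38.4917 [ 0.46701223 -0.01613363  0.08646152]
```

View pics/m6.png

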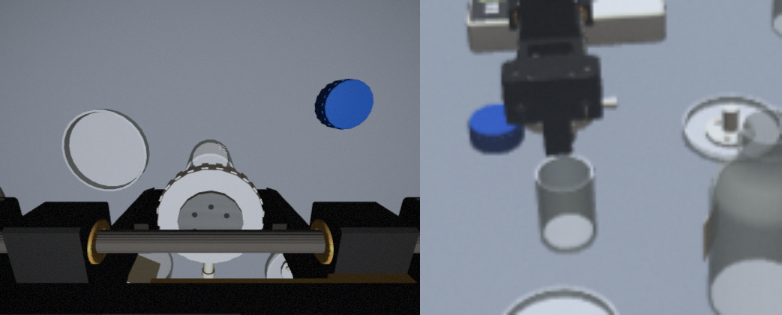

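m6: head held stopper-down just above the beaker, which lies centred under it (side crop (565,175)).

```bash
python3 - <<'E'
from h import *
from cell import manip,cams
D=down(np.pi/2)
manip.move_linear(tip(BEAK,.064),rate=.07); print(manip.state()["contact_force"])
lower(manip,BEAK,.064,.0555)
manip.set_gripper(.086); manip.dwell(.2); manip.move_linear(tip(BEAK,.15),rate=.15)
manip.move_pose(tip(UNIT,.23),D); w=wrist(cams,manip); s=cams.capture("side"); np.savez("w10.npz",**w)
cv2.imwrite("pics/m7.png",np.hstack([cv2.resize(w["image"],(420,315)),cv2.resize(s["image"][190:310,180:318],(362,315))]))
print(manip.state()["clock"],manip.state()["tool_pos"])
E
```

```text
[ 0.61624119 -0.7574881  -0.49315623]
lowered to 0.057 dF 5.06
43.5667 [ 0.61720422 -0.11234122  0.19370072]
```

View pics/m7.png

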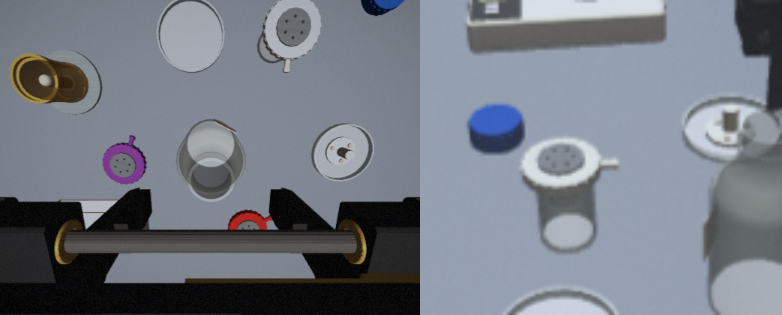

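m7: head seated in the beaker, flange on the rim (side crop (562,160)); bottle mouth at wrist (211,176). Now the bottle; I re-measure the pan from the wrist before lowering.

```bash
python3 - <<'E'
from h import *
from cell import manip,cams
D=down(np.pi/2)
c=dict(np.load("w10.npz")); print("mouth",world(c,281.3,235,.176).round(4))
manip.move_linear(tip(UNIT,.148),rate=.1)
manip.set_gripper(.03,40); s=manip.state(); print("grip",s["gripper_width"],s["grasp_force"],s["tool_pos"],s["contact_force"])
manip.move_linear(tip(UNIT,.28),rate=.1); s=manip.state(); print(s["gripper_width"],s["grasp_force"],s["contact_force"])
manip.move_pose(tip(PAN,.28),D); manip.move_linear(tip(PAN,.235),rate=.08)
s=cams.capture("side"); w=wrist(cams,manip); np.savez("w11.npz",**w); t=cams.capture("top"); np.savez("s11.npz",**s)
cv2.imwrite("pics/m8.png",np.vstack([np.hstack([cv2.resize(w["image"],(400,300)),cv2.resize(s["image"][90:270,160:400],(400,300))]),np.hstack([cv2.resize(t["image"][170:320,60:260],(400,300)),cv2.resize(w["image"][0:210,140:420],(400,300))])]))
print(manip.state()["clock"],manip.state()["tool_pos"])
E
```

```text
mouth [ 0.617  -0.1115  0.176 ]
grip 0.043815350540767 39.99814001232153 [ 0.61934606 -0.11321259  0.11361292] [0.41084661 1.82161105 0.78522791]
0.04436559750809964 39.992271635856014 [-0.20586459  0.61668836 -3.18878564]
49.3667 [0.50648868 0.36441076 0.20142134]
```

View pics/m8.png

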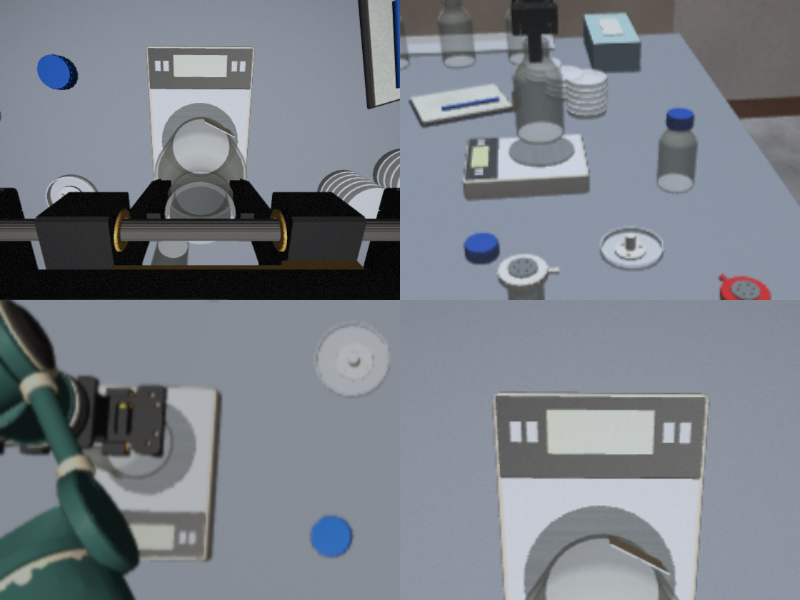

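m8: bottle upright ≈30 mm above the pan, laterally centred (wrist pan edges 163..239, centre 201); pan's robot-side edge at row 103.

```bash
python3 - <<'E'
from h import *
from cell import manip,cams
c=dict(np.load("w11.npz")); e=world(c,281.4,144.5,.058); print("pan x from edge",e+[.06,0,0])
# bottle origin xy offset: axis at grasp ~ measured unit
manip.move_linear(tip(PAN,.211),rate=.06)
lower(manip,PAN,.211,.2045)
manip.set_gripper(.060); manip.dwell(.3); 
manip.set_gripper(.086); manip.move_linear(tip(PAN,.33),rate=.12)
manip.move_pose([.45,.15,.33],down(np.pi/2)); manip.dwell(.3)
s=cams.capture("side"); w=wrist(cams,manip)
cv2.imwrite("pics/m9.png",np.hstack([cv2.resize(w["image"],(400,300)),cv2.resize(s["image"][90:330,160:480],(400,300))]))
print(manip.state()["clock"])
E
```

```text
pan x from edge [0.50883384 0.36613699 0.058     ]
lowered to 0.205 dF 5.02
55.2
```

View pics/m9.png

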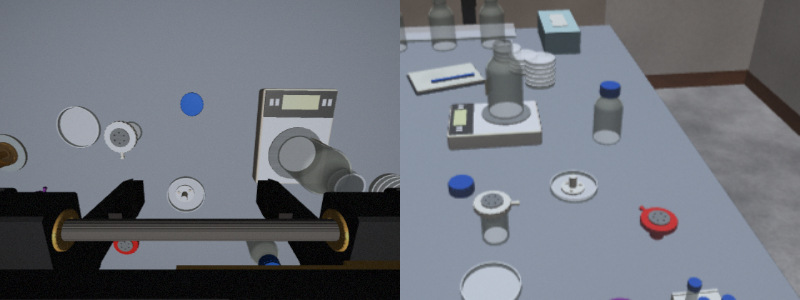

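m9: bottle upright on the pan (base (297,153) against pan centre ≈(294,153)), with lid, head and funnel all in place. I'm handing it in.

```bash
python3 -c "
from cell import order
print(order.close_job())"
```

```text
the job is handed in; nothing more can be done
None
```

The job is handed in at about 55 s of robot time: by the camera views, the lid is in the dish, the funnel over the post, the filter head in the beaker and the bottle on the balance pan. The hand-in gave no verdict.

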